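Open the laser engraver's shield gate and hold it wide

ROBOT

A 6-joint arm with a two-finger parallel gripper is mounted at the origin on the work surface. World frame = base frame: x ahead of the robot, y to its left, z up, the work surface at z = 0. Lengths are in m, angles in rad, forces in N, time in s.
With the tool pointing down it reaches from about 0.275 to 0.775 m from the base axis. Payload 14.6 kg.
Tool frame: the origin (TCP) lies on the mounting face of the last link; the fingertips stand 173 mm ahead of it and the grasp point (between the pads) lies 155 mm ahead of it; z points along the fingers, y is the line along which they close (so a half turn about z gives the same grasp; the last joint's range is limited). The gripper opens to 85 mm and grips with 20 to 120 N. Pads are 22 mm wide; open, the fingers measure 114 mm over their backs; the gripper's body (76 mm by 85 mm) begins 54 mm behind the grasp point. The pads swing forward as they close: fully open they stand 13 mm farther back than shut.
Start: joints at [-1.49, 0.263, -0.048, 1.259, 0, 1.415], TCP at [0.123, -0.51, 0.405] pointing down, gripper open.
Joint ranges: [-2.65, 2.65], [-0.89, 1.7], [-1.18, 1.37], [-2.13, 2.11], [-1.35, 1.29], [-3.14, 3.14]. Speed limits (rad/s): [1.89, 1.89, 2.57, 2.79, 3.14, 3.14].

INTERFACE

Orientations are given as a rotation vector (axis times angle).
In Python, from workcell import telemetry, vision, manip, models gives the robot as it stands.
- The arm moves only by the tool servo_tool, never from a script. Its argument "plan" is a list of rows, each an object of numbers: "tx", "ty", "tz": the shift along the tool's x, y, z in m; "turn": the turn about the tool's z in degrees; "fingers": the finger opening in m, from 0 to 0.0854. A call has 1 to 20 rows; each row is the pose to reach, as a shift and turn from the pose commanded when the call began, along the tool's axes at that moment; what a row does not reach only later rows make up. A row lasts 1/10 s, in which the tool goes at most 50 mm and 8.59 degrees, less where a joint would pass 70% of its speed; a pose out of reach is approached as far as the arm can. A call with a gripper value outside its range is refused whole. The fingers move at their own pace and stop on an object; the grip force is fixed at half the most. Time passes only in rows, so rows that repeat a pose let the fingers close. It gives the time, the measured TCP pose, the force, the opening and the grip force at its end, in the units of the state.
- telemetry.read_state(): the state, without advancing time (a new reading comes with each control period).
- vision.read_camera(name): name is "side" or "top" or "wrist"; returns the picture (400x640x3 uint8, red, green, blue); there is no depth.
- vision.calibration(name): a dict with "camera_matrix" (3x3 intrinsics, pixels), "extrinsics" (4x4, takes a point from camera to world coordinates); the wrist camera has in their place "tool_from_camera" (4x4, takes a point from camera to tool coordinates, whose origin is the TCP and whose axes are the flange's). Camera axes: x right, y down, z forward; pixel columns grow to the right and rows downward; lengths in m; the calibration is good to about 2 mm. A picture is of the moment at which its call begins: read the wrist's pose just before it. calibration takes no time and is no camera call.
- manip.job_done(): hands the job in; it is judged then, once.
Trained networks look in the newest picture that a camera, given by its name, has taken for a name from the list of things; names that differ only in an ending like _2 or _b are one class to them, and where a whole thing is asked for, a point or a joint stands for the part that bears it (a point fixed in the world has none). Each returns a list of dicts, best first, with "score" (0 to 1); they miss things now and then, are a little off and sometimes report something else, mostly with a low value. They report only what shows in the picture. A call takes as long as a camera call. They do not tell look-alikes from the thing itself.
- models.boxes_of(camera, target): "rect" ([left, top, right, bottom] in pixels, round what is visible of it).
- models.outline_of(camera, target): "region" (400x640 bool, what is visible of it) and "rect" ([left, top, right, bottom] in pixels, round what is visible of it).
The state is a dict: "clock": time; "qpos": joint angles; "joint_velocities": joint speeds; "effort": joint torques, N m; "position": TCP position; "tool_rot": TCP orientation; "contact_force": force on the tool from outside, world axes, zero at the start; "torque": the same for the moment, N m; "finger_gap": finger opening in m; "finger_force": force on a finger pad.
Only numpy, scipy, OpenCV 4.12 (cv2) and the standard library are available. Lean on these libraries where they do the work, as an engineer would, in place of code of your own. Each camera call takes 0.05 s, during which the arm holds its last target. There are 200 camera calls.

TASK

The engraving is done and I need both hands to lift the board off the laser, so open the gate of its green shield for me: first squeeze the slide bolt on the fixed part of the front, beside the gate, all the way back and leave it drawn (it stays back by itself), then squeeze the latch on top of the gate and, with it squeezed, swing the gate out towards you past its ball catch. Open it wide, until it stands about square to the shield's front, and finish still holding it there, because its hinge is sprung and it would fall shut. Leave the mug, the bottle, the tape measure and the board on the laser bed as they are.

Things in the scene. Friction and masses are not known exactly. Their poses are not given: they have to be found in the camera images.
- shield: fixed open-topped enclosure, dark 24 mm metal bars (top at 212 mm) and green see-through panels, 400 wide x 366 deep, laser engraver inside (below 195 mm). Origin: on the table, mid-thickness of the front wall. x to the rear, y left along the front; its points have the same axes. In the front the gate fills y -70 to +130 mm, hinged at the left; fixed post and panel y -80 to -240 mm
- gate: the gate: dark metal frame 200 wide x 24 thick x 212 mm high, green panel, 0.4 to 0.7 kg. Origin on the hinge axis at table height; shut, its axes are parallel to the shield's and it spans x 2 to 26, y -4 to -204 mm. On its top the steel latch housing, 10 mm high (top at 222 mm), y -90 to -204 mm
- swing (a joint): gate angle, rad: 0 shut, grows as the free end swings out to the robot (clockwise from above), stop 1.75. A spring shuts it: 0.3 N m plus 0.3 N m per rad. A sprung ball catch at the free end holds it up to about 0.07 rad; passing it takes up to 1.6 N m in all, some 13 N at the latch. Bolt and latch each stop it after less than 0.015 rad of play
- gate_hinge (a point): point on the upright hinge axis, at height 222 mm; in the shield's frame at x -14, y +134 mm
- bolt (a joint): travel of the slide bolt, m: 0 to 0.003 at the start (its 8 mm rod lies across the gate's front), clears the gate from 0.013, 0.016 fully drawn. It slides along the shield's -y; friction 3 N, no spring: it stays where it is left
- bolt_grip (a point): midway between the slide bolt's two upright steel finger tabs at bolt 0; in the shield's frame at x -18, y -145, z 242 mm. Tabs: 26 mm along x, 8 mm thick along y, free from 222 to 262 mm height. 46 mm over both. The left one (+y) moves with the bolt, the right one (-y) is fixed: squeezed right together they measure 30 mm over both, with the middle 8 mm to the -y side of this point
- latch (a joint): travel of the latch, m: 0 sprung out (its 8 mm square tongue in the keeper on the post), clears the keeper from 0.009, 0.014 fully squeezed. Spring 4 N at 0, 10.5 N fully squeezed; it springs out again when let go
- latch_grip (a point): point on the gate midway between the latch's two finger tabs at latch 0, height 242 mm; in the frame of gate at x 14, y -128 mm, same axes. Tabs as on the bolt (they stand on the housing, 222 to 262 mm). The one nearer the hinge (+y) is fixed to the gate, the other (-y) is the latch: squeezed right together they measure 32 mm over both, with the middle 7 mm to the +y side of this point
- board: engraved plywood board 110 x 130 x 6 mm on the laser bed, inside the shield. Origin: middle of its underside.
- mug: white ceramic mug, 76 mm across, 90 mm high, left of the shield's front. Origin: middle of its underside.
- bottle: small white bottle with black cap, 44 mm across, 125 mm high, standing in front of the fixed panel. Origin: middle of its underside.
- tape: tape measure 65 x 36 x 62 mm, yellow and black, left of the shield's front. Origin: middle of its underside.
Things that resemble listed ones, but are neither listed nor needed, are in the scene too. There is more than one size of the bottle; the job needs the largest.

How it is judged:
By the outcome, as a careful person would: the job done as asked, in the order asked, and still so for the second after the job is handed in, while the arm keeps its last pose, push and grip.
It also fails if it takes over 42 s, if anything falls off the work surface, if the arm or the gripper's body presses on something with over 40 N, if the wrist force passes 120 N, or if a joint passes its speed limit or range.

## Working session

There is one attempt and no reset: what is moved stays moved. The work goes in short steps, Python scripts to look and compute and a tool call to move; the robot and the scene stay as the last step left them, time stands still between calls to the robot, and variables do not carry over. Pictures are saved under pics/ and viewed, at most 10 in all, crops included, and the job is handed in when it is done.

Besides the shell and the picture viewer there is one more tool, called after ">>>" as name(argument=value, ...), one argument or row to a line, values as JSON. servo_tool: Moves the arm, as the interface text tells. Its arguments: {"type":"object","properties":{"plan":{"type":"array"}},"required":["plan"]}

```bash
mkdir -p pics; ls; cat > h.py <<'E'
import numpy as np, cv2
from scipy.spatial.transform import Rotation as R
from workcell import telemetry, vision, manip, models
E
python3 - <<'E'
from h import *
s=telemetry.read_state()
print({k:np.round(v,3).tolist() for k,v in s.items()})
for c in ['side','top','wrist']:
    im=vision.read_camera(c); cv2.imwrite(f'pics/{c}0.png',im[:,:,::-1])
    print(c,{k:np.round(v,4).tolist() for k,v in vision.calibration(c).items()})
    for t in ['shield','gate','bolt','latch','board','bottle']:
        print(t,[(np.round(d['rect']).tolist(),round(d['score'],2)) for d in models.boxes_of(c,t)[:3]])
E
```

```text
pics
{'clock': 0.0, 'qpos': [-1.49, 0.264, -0.049, 1.259, -0.0, 1.416], 'joint_velocities': [-0.001, 0.0, -0.001, 0.001, 0.001, 0.0], 'effort': [0.002, -63.76, 38.457, 0.013, 0.0, 0.0], 'position': [0.123, -0.51, 0.404], 'tool_rot': [-3.119, -0.369, -0.0], 'contact_force': [-0.055, 0.569, 0.508], 'torque': [0.042, -0.065, -0.041], 'finger_force': 0.0, 'finger_gap': 0.085}
side {'camera_matrix': [[380.6286, 0.0, 320.801], [0.0, 380.6286, 204.1374], [0.0, 0.0, 1.0]], 'extrinsics': [[-0.7826, -0.3346, 0.5249, 0.1941], [-0.6223, 0.4424, -0.6458, 0.5676], [-0.0161, -0.8321, -0.5545, 0.5998], [0.0, 0.0, 0.0, 1.0]]}
shield [([124.0, 122.0, 360.0, 320.0], 0.84)]
gate [([274.0, 163.0, 340.0, 310.0], 0.94)]
bolt [([337.0, 141.0, 356.0, 169.0], 0.76)]
latch [([309.0, 161.0, 331.0, 187.0], 0.76)]
board [([262.0, 211.0, 284.0, 224.0], 0.7)]
bottle [([383.0, 194.0, 397.0, 241.0], 0.86), ([404.0, 225.0, 416.0, 260.0], 0.77), ([400.0, 193.0, 418.0, 225.0], 0.51)]
top {'camera_matrix': [[467.3852, 0.0, 321.1896], [0.0, 467.3852, 203.7528], [0.0, 0.0, 1.0]], 'extrinsics': [[0.0055, -0.9922, 0.1244, 0.4666], [-0.9998, -0.0033, 0.0179, 0.0592], [-0.0173, -0.1245, -0.9921, 1.3762], [0.0, 0.0, 0.0, 1.0]]}
shield [([232.0, 59.0, 414.0, 232.0], 0.55)]
gate [([267.0, 195.0, 351.0, 228.0], 0.86), ([232.0, 60.0, 415.0, 236.0], 0.72)]
bolt [([348.0, 197.0, 383.0, 208.0], 0.69)]
latch [([325.0, 196.0, 356.0, 211.0], 0.42)]
board [([309.0, 139.0, 356.0, 187.0], 0.56)]
bottle [([382.0, 232.0, 399.0, 246.0], 0.5), ([413.0, 236.0, 427.0, 249.0], 0.45)]
wrist {'camera_matrix': [[309.3391, 0.0, 320.1995], [0.0, 309.3391, 201.2591], [0.0, 0.0, 1.0]], 'tool_from_camera': [[-0.0001, -0.9612, -0.2757, 0.0699], [1.0, 0.0004, -0.002, -0.0001], [0.002, -0.2757, 0.9612, 0.0298], [0.0, 0.0, 0.0, 1.0]]}
shield []
gate []
bolt []
latch []
board []
bottle []
```

```bash
python3 - <<'E'
import cv2
t=cv2.imread('pics/top0.png'); s=cv2.imread('pics/side0.png')
cv2.imwrite('pics/t1.png',cv2.resize(t[50:260,215:435],None,fx=2.7,fy=2.7,interpolation=3))
cv2.imwrite('pics/s1.png',cv2.resize(s[110:330,160:430],None,fx=2.7,fy=2.7,interpolation=3))
E
```

```text
(no output)
```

View pics/t1.png

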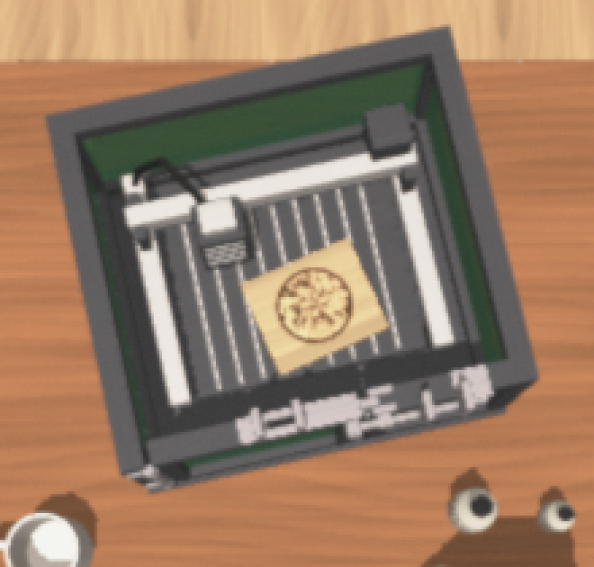

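View pics/s1.png

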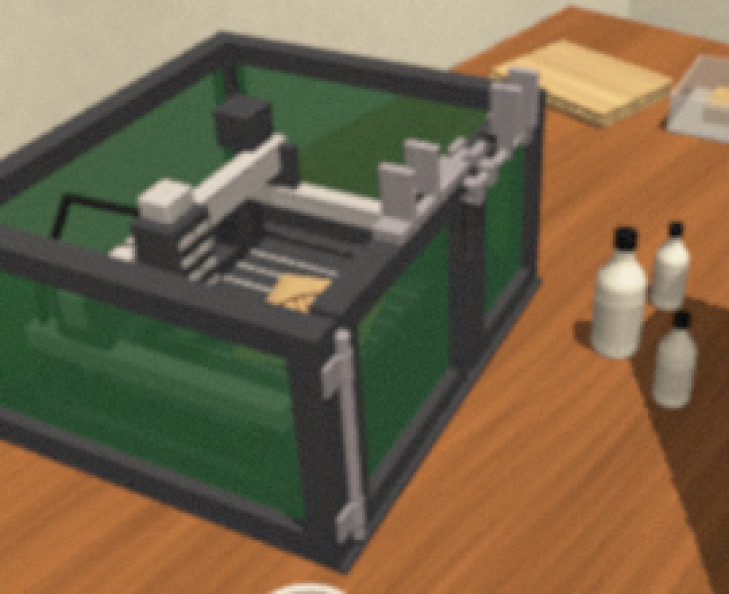

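The top crop shows the shield turned about 13°. Its top corners are at crop (48,117), (447,28), (537,378) and (122,474). The latch tabs are near (245,425)/(295,412) and the bolt tabs near (430,405)/(480,385). In the side crop the latch tabs are at (395,190)/(420,160) and the bolt tabs at (505,110)/(522,90). Three bottles stand right of the gate. The job only asks that they stay put, and the largest, at side crop (618,295), is the one in the list.

```bash
cat >> h.py <<'E'
def proj(c,P):
    k=vision.calibration(c); T=np.linalg.inv(k['extrinsics']); p=np.atleast_2d(P)@T[:3,:3].T+T[:3,3]
    q=p@np.array(k['camera_matrix']).T; return q[:,:2]/q[:,2:]
def w(p,P):  # shield frame -> world, p=(x,y,yaw)
    P=np.atleast_2d(P).astype(float); c,s=np.cos(p[2]),np.sin(p[2])
    return np.c_[p[0]+c*P[:,0]-s*P[:,1],p[1]+s*P[:,0]+c*P[:,1],P[:,2]]
E
python3 - <<'E'
from h import *
from scipy.optimize import least_squares
C=[[.354,.16,.212],[.354,-.24,.212],[-.012,-.24,.212],[-.012,.16,.212]]
t=np.array([[48,117],[447,28],[537,378],[122,474]])/2.7+[215,50]
Cs=[[.354,-.24,.212],[-.012,-.24,.212],[-.012,.16,.0]]
s=np.array([[222,33],[544,92],[345,572]])/2.7+[160,110]
f=lambda p:np.r_[(proj('top',w(p,C))-t).ravel(),(proj('side',w(p,Cs))-s).ravel()]
r=least_squares(f,[.4,.05,.23],loss='soft_l1'); p=r.x
print('fit',p,np.round(f(p),1))
np.save('p.npy',p)
for n,P in dict(bolt=[-.018,-.145,.242],bolt_c=[-.018,-.153,.242],latch=[0,.006,.242],latch_c=[0,.013,.242],hinge=[-.014,.134,.222]).items():
    W=w(p,P);print(n,np.round(W,4),np.round(proj('top',W),1),np.round(proj('side',W),1))
E
```

```text
fit [0.60236202 0.07983902 0.22781244] [-1.5 -3.8  0.6 -4.3  1.7  1.3 -0.2  1.  -3.2 -1.7  2.4 -1.4 -0.1  1.2]
bolt [[ 0.6176 -0.0655  0.242 ]] [[380.6 200.4]] [[352.1 147.2]]
bolt_c [[ 0.6194 -0.0733  0.242 ]] [[383.8 199.7]] [[353.5 145.8]]
latch [[0.601  0.0857 0.242 ]] [[318.7 206.9]] [[314.1 177. ]]
latch_c [[0.5994 0.0925 0.242 ]] [[315.9 207.6]] [[312.4 178.7]]
hinge [[0.5585 0.2072 0.222 ]] [[269.8 224.7]] [[287.9 224. ]]
```

>>> servo_tool(
  plan=[
    {"tx": 0.02, "ty": -0.01, "tz": -0.03, "turn": -5, "fingers": 0.085},
    {"tx": 0.05, "ty": -0.03, "tz": -0.06, "turn": -13, "fingers": 0.085},
    {"tx": 0.08, "ty": -0.05, "tz": -0.09, "turn": -21, "fingers": 0.085},
    {"tx": 0.11, "ty": -0.07, "tz": -0.1, "turn": -29, "fingers": 0.085},
    {"tx": 0.145, "ty": -0.095, "tz": -0.1, "turn": -37, "fingers": 0.085},
    {"tx": 0.18, "ty": -0.12, "tz": -0.1, "turn": -45, "fingers": 0.085},
    {"tx": 0.215, "ty": -0.14, "tz": -0.1, "turn": -53, "fingers": 0.085},
    {"tx": 0.25, "ty": -0.165, "tz": -0.1, "turn": -61, "fingers": 0.085},
    {"tx": 0.285, "ty": -0.185, "tz": -0.1, "turn": -69, "fingers": 0.085},
    {"tx": 0.32, "ty": -0.21, "tz": -0.1, "turn": -77, "fingers": 0.085},
    {"tx": 0.355, "ty": -0.23, "tz": -0.1, "turn": -85, "fingers": 0.085},
    {"tx": 0.39, "ty": -0.255, "tz": -0.1, "turn": -93, "fingers": 0.085},
    {"tx": 0.425, "ty": -0.28, "tz": -0.1, "turn": -101, "fingers": 0.085},
    {"tx": 0.46, "ty": -0.3, "tz": -0.1, "turn": -109, "fingers": 0.085},
    {"tx": 0.49, "ty": -0.32, "tz": -0.1, "turn": -117, "fingers": 0.085},
    {"tx": 0.52, "ty": -0.34, "tz": -0.1, "turn": -125, "fingers": 0.085},
    {"tx": 0.55, "ty": -0.36, "tz": -0.1, "turn": -133, "fingers": 0.085},
    {"tx": 0.575, "ty": -0.375, "tz": -0.1, "turn": -141, "fingers": 0.085},
    {"tx": 0.595, "ty": -0.385, "tz": -0.1, "turn": -149, "fingers": 0.085},
    {"tx": 0.603, "ty": -0.392, "tz": -0.1, "turn": -157, "fingers": 0.085},
  ],
)

```text
clock: 3.05
position: [0.6187, 0.0128, 0.5039]
tool_rot: [-0.249, -3.131, -0.0]
contact_force: [-0.3, -0.5, 1.2]
finger_gap: 0.085
finger_force: 0.0
```

>>> servo_tool(
  plan=[
    {"turn": -8, "fingers": 0.085},
    {"turn": -16, "fingers": 0.085},
    {"turn": -23, "fingers": 0.085},
    {"turn": -23, "fingers": 0.085},
    {"turn": -23, "fingers": 0.085},
  ],
)

```text
invalid input
```

```bash
python3 - <<'E'
from h import *
s=telemetry.read_state(); im=vision.read_camera('wrist'); cv2.imwrite('pics/w1.png',im[:,:,::-1])
np.save('w1.npy',np.r_[s['position'],s['tool_rot']])
print(s['clock'],s['position'],s['tool_rot'],s['qpos'])
for t in ['bolt','latch','gate','gate_hinge']:
    print(t,[(np.round(d['rect']).tolist(),round(d['score'],2)) for d in models.boxes_of('wrist',t)[:3]])
E
```

```text
3.05 [0.61873219 0.01279709 0.50388853] [-2.49017149e-01 -3.13097482e+00 -2.34047933e-04] [-1.10930641e-01  4.38741265e-01  4.89150552e-01  1.62194079e+00
  1.25895407e-04  4.78020331e-02]
bolt [([218.0, 176.0, 318.0, 243.0], 0.91)]
latch [([300.0, 164.0, 407.0, 217.0], 0.69)]
gate [([300.0, 88.0, 556.0, 220.0], 0.92)]
gate_hinge []
```

View pics/w1.png

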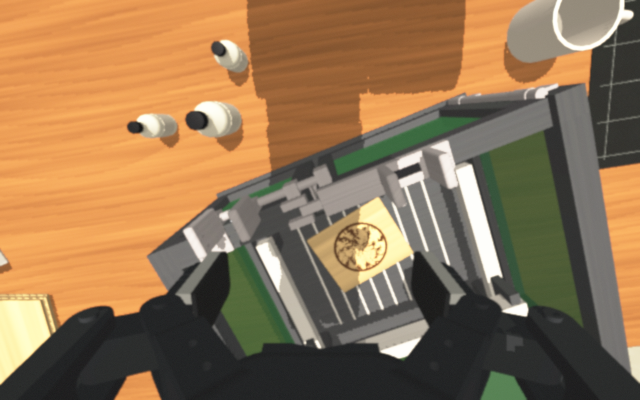

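The wrist picture shows the bolt tabs at about (205,240)/(243,215) and the latch tabs at (390,180)/(440,160). The nearest bottle is at (215,120), clear of the gate's sweep. The second call was refused, so I'll finish the turn with every key given.

>>> servo_tool(
  plan=[
    {"tx": 0, "ty": 0, "tz": 0, "turn": -8, "fingers": 0.085},
    {"tx": 0, "ty": 0, "tz": 0, "turn": -16, "fingers": 0.085},
    {"tx": 0, "ty": 0, "tz": 0, "turn": -22, "fingers": 0.085},
    {"tx": 0, "ty": 0, "tz": 0, "turn": -22, "fingers": 0.085},
    {"tx": 0, "ty": 0, "tz": 0, "turn": -22, "fingers": 0.085},
  ],
)

```text
clock: 3.8
position: [0.617, 0.0111, 0.505]
tool_rot: [-0.334, 3.123, -0.0]
contact_force: [0.5, -0.9, 0.2]
finger_gap: 0.0846
finger_force: 0.0
```

```bash
cat >> h.py <<'E'
def wproj(s,P):
    k=vision.calibration('wrist'); T=np.eye(4); T[:3,:3]=R.from_rotvec(s[3:]).as_matrix(); T[:3,3]=s[:3]
    T=np.linalg.inv(T@np.array(k['tool_from_camera'])); p=np.atleast_2d(P)@T[:3,:3].T+T[:3,3]
    q=p@np.array(k['camera_matrix']).T; return q[:,:2]/q[:,2:]
def snap(n):
    s=telemetry.read_state(); im=vision.read_camera('wrist'); cv2.imwrite(f'pics/{n}.png',im[:,:,::-1])
    v=np.r_[s['position'],s['tool_rot']]; np.save(n+'.npy',v)
    print(round(s['clock'],2),np.round(v,4),np.round(s['qpos'],3)); return v
E
python3 - <<'E'
from h import *
v=snap('w2'); p=np.load('p.npy')
a=cv2.imread('pics/w2.png')
x0,y0=185,90
c=cv2.resize(a[y0:y0+145,x0:x0+265],None,fx=3,fy=3,interpolation=3)
def tab(cx,cy): return [[cx+i*.013,cy+j*.004,.262] for i,j in [(-1,-1),(-1,1),(1,1),(1,-1)]]
pts=sum([tab(-.018,-.145+.019),tab(-.018,-.145-.019),tab(0,.025),tab(0,-.013)],[])+[[-.012,-.24,.212],[-.012,.16,.212]]
q=wproj(v,w(p,pts)); print(np.round(q,1).tolist())
for u in (q-[x0,y0])*3: cv2.circle(c,tuple(int(z) for z in u),2,(0,0,255),-1)
cv2.imwrite('pics/w2c.png',c)
E
```

```text
3.8 [ 6.1700e-01  1.1100e-02  5.0500e-01 -3.3380e-01  3.1235e+00 -1.0000e-04] [-0.114  0.435  0.486  1.621 -0.    -0.327]
[[233.4, 173.7], [244.8, 173.6], [247.8, 209.1], [236.7, 209.2], [179.1, 174.6], [190.5, 174.4], [195.2, 209.9], [184.1, 210.0], [447.2, 195.4], [458.4, 195.2], [454.6, 229.3], [443.7, 229.5], [393.9, 196.2], [405.1, 196.0], [403.0, 230.1], [392.1, 230.3], [124.7, 186.3], [584.4, 179.3]]
```

View pics/w2c.png

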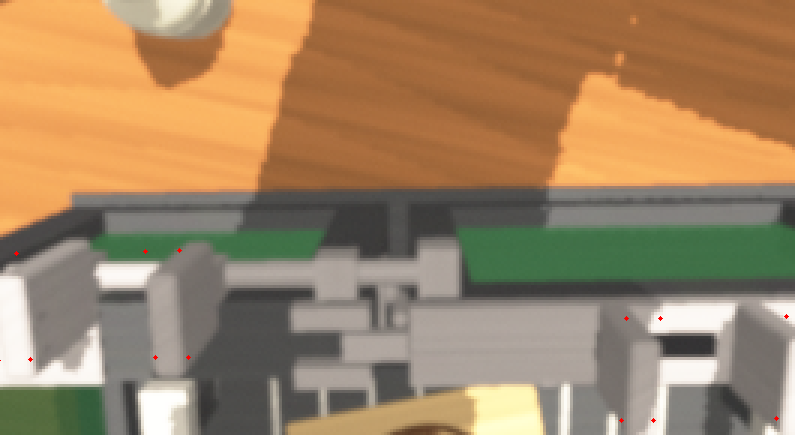

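The overlay (red) sits about 20 crop px above the real tab tops. The top face of the bolt's +y tab has corners (148,278), (185,275), (190,375) and (155,377), and the latch's −y tab top starts at about (628,340). I'll refit and check the overlay again.

```bash
python3 - <<'E'
from h import *
from scipy.optimize import least_squares
v=np.load('w2.npy'); p0=np.load('p.npy')
def tab(cx,cy): return [[cx+i*.013,cy+j*.004,.262] for i,j in [(-1,-1),(-1,1),(1,1),(1,-1)]]
B1,B2,L1,L2=tab(-.018,-.126),tab(-.018,-.164),tab(0,.025),tab(0,-.013)
W=B1+[B2[2]]+L2[:2]
o=np.array([[148,278],[185,275],[190,375],[155,377],[37,375],[628,340],[661,340]])/3+[185,90]
C=[[-.012,-.24,.212],[-.012,.16,.212]]; t=np.array([[537,378],[122,474]])/2.7+[215,50]
f=lambda p:np.r_[(wproj(v,w(p,W))-o).ravel(),(proj('top',w(p,C))-t).ravel()*.7]
p=least_squares(f,p0,loss='soft_l1').x; print(p,np.round(f(p),1)); np.save('p1.npy',p)
a=cv2.imread('pics/w2.png'); x0,y0=170,150
c=cv2.resize(a[y0:y0+115,x0:x0+310],None,fx=2.55,fy=2.55,interpolation=3)
for u in (wproj(v,w(p,B1+B2+L1+L2))-[x0,y0])*2.55: cv2.circle(c,tuple(int(z) for z in u),2,(0,0,255),-1)
cv2.imwrite('pics/w2d.png',c)
E
```

```text
[0.60752281 0.08140844 0.22517685] [ 0.3 -1.9 -0.6 -1.   0.5  0.7  1.2  0.2 -0.8  1.4 -0.2  0.  -0.1 -0.1
  0.8 -0.3 -0.6 -0.8]
```

View pics/w2d.png

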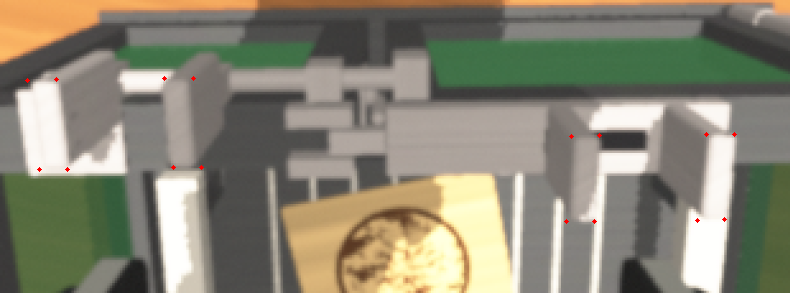

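The overlay now lies on all four tab tops, so I'll use this pose. Next is the approach to the bolt, centred on its squeezed-together middle.

>>> servo_tool(
  plan=[
    {"tx": 0.003, "ty": -0.03, "tz": 0, "turn": -0.7, "fingers": 0.085},
    {"tx": 0.008, "ty": -0.06, "tz": 0, "turn": -0.7, "fingers": 0.085},
    {"tx": 0.011, "ty": -0.0825, "tz": 0, "turn": -0.7, "fingers": 0.085},
    {"tx": 0.011, "ty": -0.0825, "tz": 0.02, "turn": -0.7, "fingers": 0.085},
    {"tx": 0.011, "ty": -0.0825, "tz": 0.045, "turn": -0.7, "fingers": 0.085},
    {"tx": 0.011, "ty": -0.0825, "tz": 0.07, "turn": -0.7, "fingers": 0.085},
    {"tx": 0.011, "ty": -0.0825, "tz": 0.09, "turn": -0.7, "fingers": 0.085},
    {"tx": 0.011, "ty": -0.0825, "tz": 0.105, "turn": -0.7, "fingers": 0.085},
    {"tx": 0.011, "ty": -0.0825, "tz": 0.105, "turn": -0.7, "fingers": 0.085},
    {"tx": 0.011, "ty": -0.0825, "tz": 0.105, "turn": -0.7, "fingers": 0.085},
  ],
)

```text
clock: 4.85
position: [0.6244, -0.0715, 0.4003]
tool_rot: [-0.359, 3.121, -0.0]
contact_force: [-0.6, -0.8, 0.3]
finger_gap: 0.0849
finger_force: 0.0
```

>>> servo_tool(
  plan=[
    {"tx": 0, "ty": 0, "tz": 0, "turn": 0, "fingers": 0.07},
    {"tx": 0, "ty": 0, "tz": 0, "turn": 0, "fingers": 0.06},
    {"tx": 0, "ty": 0, "tz": 0, "turn": 0, "fingers": 0.05},
    {"tx": 0, "ty": 0, "tz": 0, "turn": 0, "fingers": 0.04},
    {"tx": 0, "ty": 0, "tz": 0, "turn": 0, "fingers": 0.025},
    {"tx": 0, "ty": 0, "tz": 0, "turn": 0, "fingers": 0.025},
    {"tx": 0, "ty": 0, "tz": 0, "turn": 0, "fingers": 0.025},
    {"tx": 0, "ty": 0, "tz": 0, "turn": 0, "fingers": 0.025},
  ],
)

```text
clock: 5.65
position: [0.6246, -0.0721, 0.4004]
tool_rot: [-0.36, 3.12, -0.002]
contact_force: [1.6, -6.8, 7.5]
finger_gap: 0.0282
finger_force: 61.8
```

>>> servo_tool(
  plan=[
    {"tx": 0, "ty": 0, "tz": 0, "turn": 0, "fingers": 0.045},
    {"tx": 0, "ty": 0, "tz": 0, "turn": 0, "fingers": 0.07},
    {"tx": 0, "ty": 0, "tz": 0, "turn": 0, "fingers": 0.085},
    {"tx": 0, "ty": 0, "tz": 0, "turn": 0, "fingers": 0.085},
    {"tx": 0, "ty": 0, "tz": -0.03, "turn": 0, "fingers": 0.085},
    {"tx": 0, "ty": 0, "tz": -0.07, "turn": 0, "fingers": 0.085},
    {"tx": -0.004, "ty": 0.03, "tz": -0.09, "turn": 0, "fingers": 0.085},
    {"tx": -0.012, "ty": 0.06, "tz": -0.1, "turn": 0, "fingers": 0.085},
    {"tx": -0.015, "ty": 0.08, "tz": -0.1, "turn": 0, "fingers": 0.085},
    {"tx": -0.015, "ty": 0.08, "tz": -0.1, "turn": 0, "fingers": 0.085},
    {"tx": -0.015, "ty": 0.08, "tz": -0.1, "turn": 0, "fingers": 0.085},
  ],
)

```text
clock: 6.75
position: [0.6208, 0.0101, 0.4995]
tool_rot: [0.363, -3.12, 0.0]
contact_force: [-0.2, -0.1, -0.6]
finger_gap: 0.0851
finger_force: 0.0
```

```bash
python3 - <<'E'
from h import *
v=snap('w3'); p=np.load('p1.npy')
def tab(cx,cy): return [[cx+i*.013,cy+j*.004,.262] for i,j in [(-1,-1),(-1,1),(1,1),(1,-1)]]
a=cv2.imread('pics/w3.png'); x0,y0=150,150
c=cv2.resize(a[y0:y0+115,x0:x0+310],None,fx=2.55,fy=2.55,interpolation=3)
for u in (wproj(v,w(p,tab(-.018,-.142)+tab(-.018,-.164)+tab(0,.025)+tab(0,-.013)))-[x0,y0])*2.55: cv2.circle(c,tuple(int(z) for z in u),2,(0,0,255),-1)
cv2.imwrite('pics/w3c.png',c)
c,s=np.cos(p[2]),np.sin(p[2]); M=np.array([[c,s],[-s,c]])
print('TCP in shield',M@(v[:2]-p[:2]), 'tool x yaw err deg',np.degrees(np.arctan2(*R.from_rotvec(v[3:]).as_matrix()[[1,0],0])-p[2])%360-180)
E
```

```text
6.75 [ 6.2080e-01  1.0100e-02  4.9950e-01  3.6270e-01 -3.1203e+00  3.0000e-04] [-0.115  0.441  0.481  1.611 -0.    -0.346]
TCP in shield [-0.0029414  -0.07251055] tool x yaw err deg 0.3581107967295054
```

View pics/w3c.png

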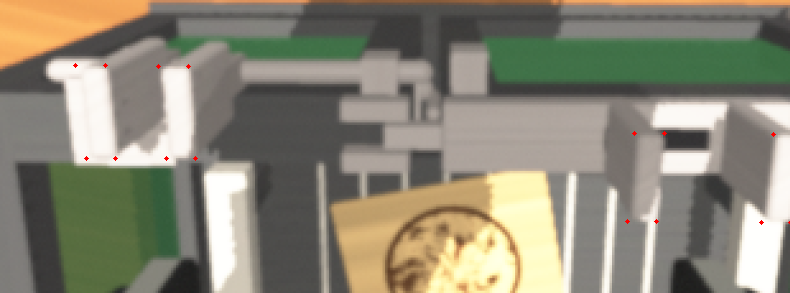

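The picture shows the bolt fully drawn: its two tabs stand at (90,110) and (180,110), closed up onto the overlay, and the rod end at (425,72) is clear of the gate's guide at (468,70). Now the latch.

>>> servo_tool(
  plan=[
    {"tx": -0.001, "ty": 0.03, "tz": 0, "turn": 0.4, "fingers": 0.085},
    {"tx": -0.002, "ty": 0.06, "tz": 0, "turn": 0.4, "fingers": 0.085},
    {"tx": -0.003, "ty": 0.0855, "tz": 0, "turn": 0.4, "fingers": 0.085},
    {"tx": -0.003, "ty": 0.0855, "tz": 0.02, "turn": 0.4, "fingers": 0.085},
    {"tx": -0.003, "ty": 0.0855, "tz": 0.045, "turn": 0.4, "fingers": 0.085},
    {"tx": -0.003, "ty": 0.0855, "tz": 0.07, "turn": 0.4, "fingers": 0.085},
    {"tx": -0.003, "ty": 0.0855, "tz": 0.09, "turn": 0.4, "fingers": 0.085},
    {"tx": -0.003, "ty": 0.0855, "tz": 0.098, "turn": 0.4, "fingers": 0.085},
    {"tx": -0.003, "ty": 0.0855, "tz": 0.098, "turn": 0.4, "fingers": 0.085},
    {"tx": -0.003, "ty": 0.0855, "tz": 0.098, "turn": 0.4, "fingers": 0.07},
    {"tx": -0.003, "ty": 0.0855, "tz": 0.098, "turn": 0.4, "fingers": 0.06},
    {"tx": -0.003, "ty": 0.0855, "tz": 0.098, "turn": 0.4, "fingers": 0.05},
    {"tx": -0.003, "ty": 0.0855, "tz": 0.098, "turn": 0.4, "fingers": 0.04},
    {"tx": -0.003, "ty": 0.0855, "tz": 0.098, "turn": 0.4, "fingers": 0.025},
    {"tx": -0.003, "ty": 0.0855, "tz": 0.098, "turn": 0.4, "fingers": 0.025},
    {"tx": -0.003, "ty": 0.0855, "tz": 0.098, "turn": 0.4, "fingers": 0.025},
    {"tx": -0.003, "ty": 0.0855, "tz": 0.098, "turn": 0.4, "fingers": 0.025},
  ],
)

```text
clock: 8.5
position: [0.6043, 0.0942, 0.4032]
tool_rot: [-0.351, 3.119, -0.0]
contact_force: [-0.9, 3.6, 9.7]
finger_gap: 0.03
finger_force: 61.3
```

The gap reading of 30 mm sits 2 mm under nominal, as it did on the bolt, so the latch is fully squeezed. Now the arc about the hinge, starting with a short one past the catch.

>>> servo_tool(
  plan=[
    {"tx": 0.0021, "ty": -0.0002, "tz": 0, "turn": 1, "fingers": 0.025},
    {"tx": 0.0042, "ty": -0.0004, "tz": 0, "turn": 2, "fingers": 0.025},
    {"tx": 0.0064, "ty": -0.0006, "tz": 0, "turn": 3, "fingers": 0.025},
    {"tx": 0.0085, "ty": -0.0007, "tz": 0, "turn": 4, "fingers": 0.025},
    {"tx": 0.0106, "ty": -0.0008, "tz": 0, "turn": 5, "fingers": 0.025},
    {"tx": 0.0127, "ty": -0.0008, "tz": 0, "turn": 6, "fingers": 0.025},
    {"tx": 0.017, "ty": -0.0008, "tz": 0, "turn": 8, "fingers": 0.025},
    {"tx": 0.0212, "ty": -0.0006, "tz": 0, "turn": 10, "fingers": 0.025},
    {"tx": 0.0212, "ty": -0.0006, "tz": 0, "turn": 10, "fingers": 0.025},
  ],
)

```text
clock: 9.4
position: [0.5836, 0.0888, 0.4032]
tool_rot: [-0.076, 3.138, -0.0]
contact_force: [0.3, 4.1, 8.7]
finger_gap: 0.0302
finger_force: 61.4
```

```bash
python3 - <<'E'
from h import *
v=snap('w4')
print([(round(1e3*(.014*(1-np.cos(t))+.121*np.sin(t)),1),round(1e3*(.121*(1-np.cos(t))-.014*np.sin(t)),1)) for t in np.radians(np.arange(2,41,2))])
E
```

```text
9.4 [ 5.8360e-01  8.8800e-02  4.0320e-01 -7.5800e-02  3.1376e+00 -3.0000e-04] [ 0.013  0.376  0.117  1.308 -0.    -0.035]
[(np.float64(4.2), np.float64(-0.4)), (np.float64(8.5), np.float64(-0.7)), (np.float64(12.7), np.float64(-0.8)), (np.float64(17.0), np.float64(-0.8)), (np.float64(21.2), np.float64(-0.6)), (np.float64(25.5), np.float64(-0.3)), (np.float64(29.7), np.float64(0.2)), (np.float64(33.9), np.float64(0.8)), (np.float64(38.1), np.float64(1.6)), (np.float64(42.2), np.float64(2.5)), (np.float64(46.3), np.float64(3.6)), (np.float64(50.4), np.float64(4.8)), (np.float64(54.5), np.float64(6.1)), (np.float64(58.4), np.float64(7.6)), (np.float64(62.4), np.float64(9.2)), (np.float64(66.2), np.float64(11.0)), (np.float64(70.1), np.float64(12.9)), (np.float64(73.8), np.float64(14.9)), (np.float64(77.5), np.float64(17.0)), (np.float64(81.1), np.float64(19.3))]
```

View pics/w4.png

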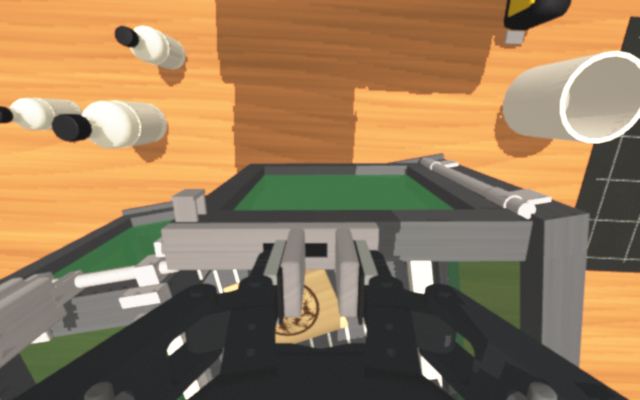

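The gate is past the catch at about 10° open. The tabs are held squeezed at (292,270)/(348,270), and the mug at (570,100) and the bottles at (110,120) are clear of the swing. Continuing.

>>> servo_tool(
  plan=[
    {"tx": 0.0042, "ty": -0.0004, "tz": 0, "turn": 2, "fingers": 0.025},
    {"tx": 0.0085, "ty": -0.0007, "tz": 0, "turn": 4, "fingers": 0.025},
    {"tx": 0.0127, "ty": -0.0008, "tz": 0, "turn": 6, "fingers": 0.025},
    {"tx": 0.017, "ty": -0.0008, "tz": 0, "turn": 8, "fingers": 0.025},
    {"tx": 0.0212, "ty": -0.0006, "tz": 0, "turn": 10, "fingers": 0.025},
    {"tx": 0.0255, "ty": -0.0003, "tz": 0, "turn": 12, "fingers": 0.025},
    {"tx": 0.0297, "ty": 0.0002, "tz": 0, "turn": 14, "fingers": 0.025},
    {"tx": 0.0339, "ty": 0.0008, "tz": 0, "turn": 16, "fingers": 0.025},
    {"tx": 0.0381, "ty": 0.0016, "tz": 0, "turn": 18, "fingers": 0.025},
    {"tx": 0.0422, "ty": 0.0025, "tz": 0, "turn": 20, "fingers": 0.025},
    {"tx": 0.0463, "ty": 0.0036, "tz": 0, "turn": 22, "fingers": 0.025},
    {"tx": 0.0504, "ty": 0.0048, "tz": 0, "turn": 24, "fingers": 0.025},
    {"tx": 0.0545, "ty": 0.0061, "tz": 0, "turn": 26, "fingers": 0.025},
    {"tx": 0.0584, "ty": 0.0076, "tz": 0, "turn": 28, "fingers": 0.025},
    {"tx": 0.0624, "ty": 0.0092, "tz": 0, "turn": 30, "fingers": 0.025},
    {"tx": 0.0662, "ty": 0.011, "tz": 0, "turn": 32, "fingers": 0.025},
    {"tx": 0.0701, "ty": 0.0129, "tz": 0, "turn": 34, "fingers": 0.025},
    {"tx": 0.0738, "ty": 0.0149, "tz": 0, "turn": 36, "fingers": 0.025},
    {"tx": 0.0775, "ty": 0.017, "tz": 0, "turn": 38, "fingers": 0.025},
    {"tx": 0.0811, "ty": 0.0193, "tz": 0, "turn": 40, "fingers": 0.025},
  ],
)

```text
clock: 11.45
position: [0.502, 0.1038, 0.4032]
tool_rot: [1.003, 2.974, -0.0]
contact_force: [3.2, -1.7, 10.5]
finger_gap: 0.0303
finger_force: 61.5
```

>>> servo_tool(
  plan=[
    {"tx": 0.0042, "ty": -0.0004, "tz": 0, "turn": 2, "fingers": 0.025},
    {"tx": 0.0085, "ty": -0.0007, "tz": 0, "turn": 4, "fingers": 0.025},
    {"tx": 0.0127, "ty": -0.0008, "tz": 0, "turn": 6, "fingers": 0.025},
    {"tx": 0.017, "ty": -0.0008, "tz": 0, "turn": 8, "fingers": 0.025},
    {"tx": 0.0212, "ty": -0.0006, "tz": 0, "turn": 10, "fingers": 0.025},
    {"tx": 0.0255, "ty": -0.0003, "tz": 0, "turn": 12, "fingers": 0.025},
    {"tx": 0.0297, "ty": 0.0002, "tz": 0, "turn": 14, "fingers": 0.025},
    {"tx": 0.0339, "ty": 0.0008, "tz": 0, "turn": 16, "fingers": 0.025},
    {"tx": 0.0381, "ty": 0.0016, "tz": 0, "turn": 18, "fingers": 0.025},
    {"tx": 0.0422, "ty": 0.0025, "tz": 0, "turn": 20, "fingers": 0.025},
    {"tx": 0.0463, "ty": 0.0036, "tz": 0, "turn": 22, "fingers": 0.025},
    {"tx": 0.0504, "ty": 0.0048, "tz": 0, "turn": 24, "fingers": 0.025},
    {"tx": 0.0545, "ty": 0.0061, "tz": 0, "turn": 26, "fingers": 0.025},
    {"tx": 0.0584, "ty": 0.0076, "tz": 0, "turn": 28, "fingers": 0.025},
    {"tx": 0.0624, "ty": 0.0092, "tz": 0, "turn": 30, "fingers": 0.025},
    {"tx": 0.0662, "ty": 0.011, "tz": 0, "turn": 32, "fingers": 0.025},
    {"tx": 0.0701, "ty": 0.0129, "tz": 0, "turn": 34, "fingers": 0.025},
    {"tx": 0.0738, "ty": 0.0149, "tz": 0, "turn": 36, "fingers": 0.025},
    {"tx": 0.0775, "ty": 0.017, "tz": 0, "turn": 38, "fingers": 0.025},
    {"tx": 0.0811, "ty": 0.0193, "tz": 0, "turn": 40, "fingers": 0.025},
  ],
)

```text
clock: 13.45
position: [0.4489, 0.168, 0.4032]
tool_rot: [1.96, 2.451, 0.001]
contact_force: [1.2, -6.6, 15.7]
finger_gap: 0.0302
finger_force: 62.2
```

>>> servo_tool(
  plan=[
    {"tx": 0, "ty": 0, "tz": 0, "turn": 0, "fingers": 0.025},
    {"tx": 0, "ty": 0, "tz": 0, "turn": 0, "fingers": 0.025},
    {"tx": 0, "ty": 0, "tz": 0, "turn": 0, "fingers": 0.025},
  ],
)

```text
clock: 13.75
position: [0.4489, 0.1679, 0.4031]
tool_rot: [1.959, 2.453, 0.001]
contact_force: [0.8, -7.1, 15.7]
finger_gap: 0.0301
finger_force: 61.9
```

```bash
python3 - <<'E'
from h import *
s=telemetry.read_state(); p=np.load('p1.npy'); im=vision.read_camera('side')
c,k=np.cos(p[2]),np.sin(p[2]); d=np.array([[c,k],[-k,c]])@(s['position'][:2]-p[:2])-[-.014,.134]
print('r',np.hypot(*d),'gate deg',np.degrees(np.arctan2(-.121,.014)-np.arctan2(d[1],d[0]))%360, s['qpos'], s['clock'])
cv2.imwrite('pics/s2.png',im[:,:,::-1])
E
```

```text
r 0.122123529030786 gate deg 89.90897204383366 [ 0.18817991  0.18450754 -0.15877218  1.22544726 -0.0017309   1.5357611 ] 13.75
```

View pics/s2.png

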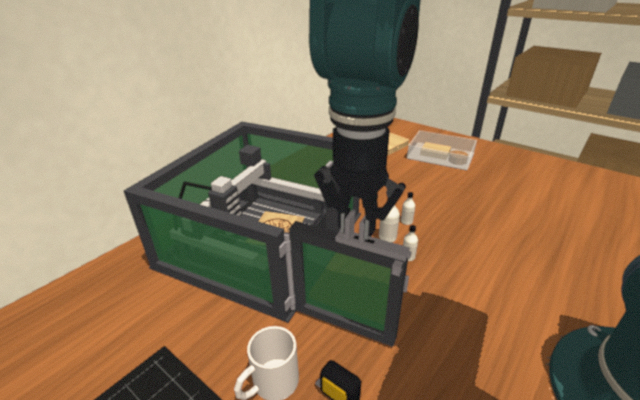

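The gate stands square to the front (about 90°, corners near (290,230) and (395,335)), held by the gripper at (360,215). The mug, bottles, tape measure and board are untouched.

```bash
python3 -c "
from h import *
print(manip.job_done())"
```

```text
the job is handed in; nothing more can be done
None
```

The slide bolt is fully drawn and the gate is open at about 90°, still held there by the latch; the mug, bottle, tape measure and board were not touched, and the job was handed in at about 14 s.

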